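# Hang the rinsing beaker on its drying post

### The job

The rinsed steel beaker lies on its side in the wooden cradle. Turn it upside down and put it over the free brass drying post, mouth down, until its rim stands flat on the round wooden base; lower it gently, do not drop it, and let go. Leave the blue beaker on its own post, and do not disturb the gift box or the screwdriver.

Things in the scene. Friction and masses are not known exactly. Their poses are not given: they have to be found in the camera images.
- beaker: straight stainless-steel beaker, 56 mm outside diameter, 110 mm long, wall 3 mm (50 mm bore), closed bottom 4 mm thick, about 0.18 kg. Starts lying on its side in the cradle, mouth roughly to the robot's left (+y), axis 49 mm above the bench. Origin: centre of the outside of its closed bottom; z runs along the beaker towards the mouth
- beaker_mouth (a point): centre of the beaker's mouth, in the plane of its rim (110 mm from the bottom along the beaker's z)
- cradle: fixed light-wood rest for the lying beaker: a board 120 x 46 x 12 mm with two round rails 12 mm thick along it (90 mm long, 28 mm apart, tops 24 mm above the bench). Origin: centre of its underside; x runs along the rails
- drying_stand: the free drying stand, fixed: a round wooden base 90 mm across and 14 mm high, from whose middle rises a brass post of 26 mm diameter with a tapered tip, top 99 mm above the bench. Origin: centre of the underside of the base; z up
- post_tip (a point): top centre of the free brass post (99 mm above the bench)
- used_stand: the second drying stand, fixed, just like the free one, with the blue beaker over its post. Origin: centre of the underside of its base
- blue_beaker: blue beaker, 60 mm outside diameter, 105 mm long, already standing mouth down over the second stand's post (its top 119 mm above the bench); to be left alone. Origin: centre of the outside of its closed bottom (now on top); z towards its mouth (down)
- gift_box: pale cardboard gift box, 94 x 94 x 38 mm, loose, on the bench beyond the cradle; to be left alone. Origin: centre of its underside
- screwdriver: blue-handled screwdriver, 200 mm long, loose, lying crosswise on the bench beyond the stands; to be left alone. Origin: centre of its underside, x along it towards the blade
Things that resemble listed ones, but are neither listed nor needed, are in the scene too. Of the things that look like the beaker, the smaller one is meant. What is shaped like the drying_stand but turquoise is not meant.

How it is judged (in metres and radians):
At the end, for the whole second after the job is handed in: The steel beaker stands upside down over the free post: mouth centre within 15 mm of the post's axis (the post is inside), rim down on the base (within 4 mm), axis within about 5 degrees of vertical, released and at rest (horizontal distance between beaker_mouth and drying_stand below 0.015 m and z of beaker_mouth in the frame of drying_stand below 0.018 m and angle between beaker's own z axis and vertical above 3.05 rad and linear speed of beaker below 0.02 m/s and angular speed of beaker below 0.2 rad/s); the robot touches nothing.
It fails at once if the beaker is dropped onto the post (it moves faster than 0.6 m/s within 30 mm of the post's axis) (horizontal distance between beaker_mouth and drying_stand below 0.03 m and linear speed of beaker above 0.6 m/s).
It fails at once if the blue beaker is moved by more than 20 mm (distance of blue_beaker from where it was at the start of the episode above 0.02 m).
It fails at once if the gift box is moved by more than 20 mm (distance of gift_box from where it was at the start of the episode above 0.02 m).
It fails at once if the screwdriver is moved by more than 20 mm (distance of screwdriver from where it was at the start of the episode above 0.02 m).
It also fails if it takes over 48 s, if anything falls off the work surface, if the arm or the gripper's body presses on something with over 40 N, if the wrist force passes 120 N, or if a joint passes its speed limit or range.

### The arm

A 6-joint arm with a two-finger parallel gripper is mounted at the origin on the work surface. World frame = base frame: x ahead of the robot, y to its left, z up, the work surface at z = 0. Lengths are in mm, angles in rad, forces in N, time in s.
With the tool pointing down it reaches from about 250 to 800 mm from the base axis. Payload 3.9 kg.
Tool frame: the origin (TCP) lies midway between the tips of the shut fingers; the grasp point (between the pads) lies 19 mm behind it (env.tcp_to_grasp is the distance from the TCP to the grasp point, in mm); z points along the fingers, y is the line along which they close (so a half turn about z gives the same grasp; the last joint's range is limited). The gripper opens to 85 mm and grips with 20 to 120 N. Pads are 22 mm wide; open, the fingers measure 114 mm over their backs; the gripper's body (76 mm by 85 mm) begins 54 mm behind the grasp point. The pads swing forward as they close: fully open they stand 13 mm farther back than shut.
Start: joints at [1.211, 0.26, -0.138, 1.173, 0, 1.571], TCP at [184.841, 491.375, 231.304] pointing down, gripper open.
Joint ranges: [-2.78, 2.78], [-0.83, 1.72], [-1.28, 1.37], [-1.9, 2.12], [-1.57, 1.48], [-3.14, 3.14]. Speed limits (rad/s): [2.57, 2.57, 3.14, 3.14, 3.14, 3.14].

### API

Orientations are given as a unit quaternion [w, x, y, z].
In Python, from station import env gives the robot as it stands. The module is installed in compiled form; this text tells all that it offers.
- The arm moves only by the tool jog_arm, never from a script. Its argument "plan" is a list of rows, each a list of 7 numbers: the shift along the tool's x, y, z in cm, then the turn, a rotation vector about the tool's x, y, z in rad, then the opening, from 0 (shut) to 1 (fully open). A call has 1 to 20 rows; each row is the pose to reach, as a shift and turn from the pose commanded when the call began, along the tool's axes at that moment; what a row does not reach only later rows make up. A row lasts 1/10 s, in which the tool goes at most 50 mm and 8.59 degrees, less where a joint would pass 70% of its speed; a pose out of reach is approached as far as the arm can. A call with a gripper value outside its range is refused whole. The fingers move at their own pace and stop on an object; "force" is the grip in N (left out, the last holds). Time passes only in rows, so rows that repeat a pose let the fingers close. It gives the time, the measured TCP pose, the force, the opening and the grip force at its end, in the units of the state.
- env.get_state(): the state, without advancing time (a new reading comes with each control period).
- env.capture(name): name is "scene" or "top"; returns a dict with "color" (480x640x3 uint8, red, green, blue), "K" (3x3 intrinsics, pixels), "extrinsics" (4x4, takes a point from world to camera coordinates). Camera axes: x right, y down, z forward; pixel columns grow to the right and rows downward; lengths in mm; the calibration is good to about 2 mm. A picture is of the moment at which its call begins. There is no depth.
- env.sign_off(): hands the job in; it is judged then, once.
Trained networks look in the newest picture that a camera, given by its name, has taken for a name from the list of things; names that differ only in an ending like _2 or _b are one class to them, and where a whole thing is asked for, a point or a joint stands for the part that bears it (a point fixed in the world has none). Each returns a list of dicts, best first, with "conf" (0 to 1); they miss things now and then, are a little off and sometimes report something else, mostly with a low value. They report only what shows in the picture. A call takes as long as a camera call. They do not tell look-alikes from the thing itself.
- env.cut_out(camera, thing): "region" (480x640 bool, what is visible of it) and "rect" ([left, top, width, height] in pixels, round what is visible of it).
The state is a dict: "clock": time; "q": joint angles; "joint_velocities": joint speeds; "tau": joint torques, N m; "tool_pos": TCP position; "tcp_rot": TCP orientation; "contact_force": force on the tool from outside, world axes, zero at the start; "moment": the same for the moment, N m; "gripper_width": finger opening in mm; "gripper_force": force on a finger pad.
Only numpy, scipy, OpenCV 4.12 (cv2) and the standard library are available. Lean on these libraries where they do the work, as an engineer would, in place of code of your own. Each camera call takes 0.05 s, during which the arm holds its last target. There are 200 camera calls.

## Working session

There is one attempt and no reset: what is moved stays moved. The work goes in short steps, Python scripts to look and compute and a tool call to move; the robot and the scene stay as the last step left them, time stands still between calls to the robot, and variables do not carry over. Pictures are saved under pics/ and viewed, at most 10 in all, crops included, and the job is handed in when it is done.

Besides the shell and the picture viewer there is one more tool, called as name(argument=value, ...), one argument or row to a line, values as JSON. jog_arm: Moves the arm, as the interface text tells. Its arguments: {"type":"object","properties":{"plan":{"type":"array"},"force":{"type":"number"}},"required":["plan"]}

```bash
mkdir -p pics; python3 - <<'E'
from station import env
import cv2,numpy as np
for c in ["scene","top"]:
    r=env.capture(c); cv2.imwrite(f"pics/{c}0.png",r["color"][:,:,::-1])
    print(c,r["K"].tolist(),np.round(r["extrinsics"],4).tolist())
    for t in ["beaker","cradle","drying_stand","used_stand","blue_beaker","gift_box","screwdriver"]:
        print(t,[(round(d["conf"],2),list(map(int,d["rect"]))) for d in env.cut_out(c,t)])
s=env.get_state();print({k:np.round(v,3).tolist() for k,v in s.items()},env.tcp_to_grasp)
E
```

```text
scene [[560.5706298816011, 0.0, 310.3080922975073], [0.0, 560.5706298816011, 234.48334700867844], [0.0, 0.0, 1.0]] [[0.7261, 0.6875, 0.0105, -362.9561], [0.4544, -0.4684, -0.7577, -132.3489], [-0.516, 0.555, -0.6525, 1444.9101], [0.0, 0.0, 0.0, 1.0]]
beaker [(0.94, [62, 246, 89, 60]), (0.87, [158, 296, 65, 52]), (0.68, [299, 330, 69, 67])]
cradle [(0.94, [163, 328, 63, 28])]
drying_stand [(0.96, [313, 239, 39, 51]), (0.96, [261, 217, 45, 50])]
used_stand [(0.61, [387, 205, 34, 23])]
blue_beaker [(0.6, [390, 173, 32, 48])]
gift_box [(0.87, [298, 332, 71, 64])]
screwdriver [(0.82, [399, 260, 44, 52])]
top [[505.4304978682865, 0.0, 323.95274784816473], [0.0, 505.4304978682865, 235.11482056935583], [0.0, 0.0, 1.0]] [[-0.1381, -0.9904, -0.0035, 58.3308], [-0.9681, 0.1357, -0.2106, 493.8398], [0.2091, -0.0257, -0.9776, 906.1499], [0.0, 0.0, 0.0, 1.0]]
beaker [(0.67, [428, 219, 65, 44]), (0.67, [459, 335, 100, 55])]
cradle [(0.72, [424, 227, 57, 34])]
drying_stand [(0.69, [294, 267, 48, 49]), (0.63, [279, 205, 44, 45]), (0.38, [426, 223, 65, 37])]
used_stand [(0.92, [141, 228, 45, 43])]
blue_beaker [(0.86, [130, 223, 44, 42])]
gift_box [(0.85, [347, 112, 49, 51])]
screwdriver []
{'clock': 0.8, 'q': [1.211, 0.26, -0.138, 1.173, -0.0, 1.571], 'joint_velocities': [-0.0, 0.0, -0.0, 0.002, 0.002, 0.0], 'tau': [-0.0, -40.556, 25.422, 0.001, 0.0, 0.0], 'tool_pos': [184.849, 491.402, 231.342], 'tcp_rot': [0.0, 0.179, 0.984, 0.0], 'contact_force': [-0.334, 0.332, -0.271], 'moment': [0.025, -0.022, -0.015], 'gripper_force': 0.0, 'gripper_width': 85.408} 18.700000000000003
```

View pics/scene0.png

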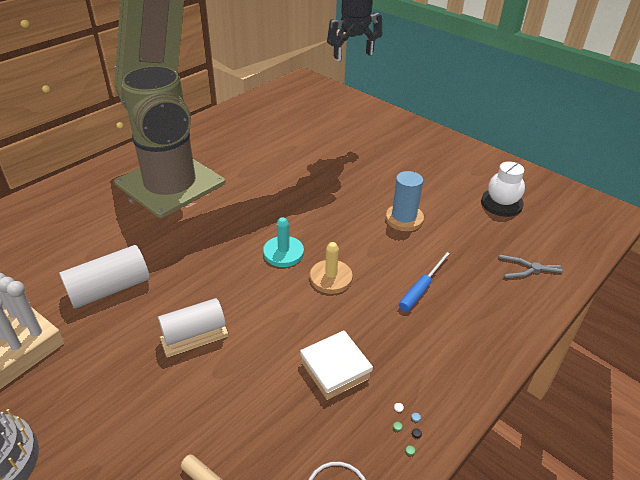

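View pics/top0.png

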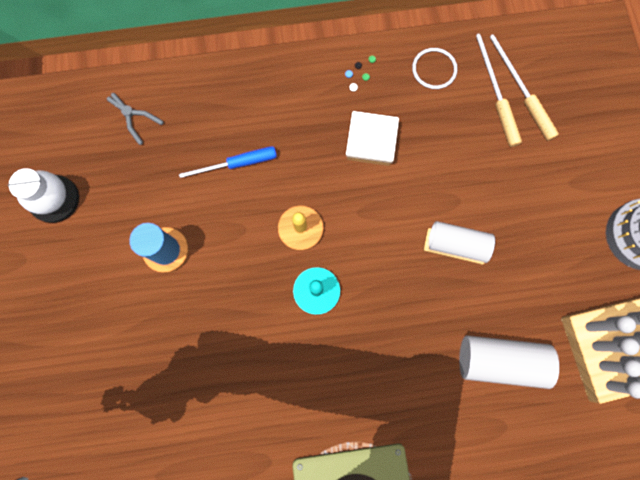

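Candidates for the beaker: the large cylinder at scene (105,276) and the smaller one in the cradle at (193,322), which is the one meant. Candidates for the stand: turquoise (283,250), not meant, and brass on wood (330,275), which is the target. Next I fit poses in both views.

```bash
cat > h.py <<'E'
from station import env
import cv2,numpy as np
from scipy.optimize import least_squares
T=np.linspace(0,2*np.pi,48,endpoint=False)
def ring(r,z): return np.c_[r*np.cos(T),r*np.sin(T),np.full(48,z)]
def proj(r,P):
    c=P@r["extrinsics"][:3,:3].T+r["extrinsics"][:3,3]; u=c@r["K"].T; return u[:,:2]/u[:,2:]
def fit(obs,parts,p0):
    """obs: [(capture, contour)], parts(p): list of world point sets (convex)"""
    def res(p):
        out=[]
        for r,c in obs:
            hs=[cv2.convexHull(proj(r,P).astype(np.float32)) for P in parts(p)]
            out+=[max(cv2.pointPolygonTest(h,(float(a),float(b)),True) for h in hs) for a,b in c]
        return np.array(out)
    s=least_squares(res,p0,loss="soft_l1",diff_step=1e-3,x_scale=np.maximum(np.abs(p0),.1))
    return s.x,np.abs(res(s.x)).mean()
def contour(reg):
    c,_=cv2.findContours(reg.astype(np.uint8),cv2.RETR_EXTERNAL,cv2.CHAIN_APPROX_NONE)
    return max(c,key=cv2.contourArea)[:,0,:]
def pick(cam,thing,px):
    ds=[d for d in env.cut_out(cam,thing)]
    return min(ds,key=lambda d:np.hypot(d["rect"][0]+d["rect"][2]/2-px[0],d["rect"][1]+d["rect"][3]/2-px[1]))
def stand(p): 
    o=np.array([p[0],p[1],0]); return [np.r_[ring(45,0),ring(45,14)]+o,np.r_[ring(13,14),ring(13,85),ring(6,99)]+o]
def beaker(p):
    a=p[2]; X=np.array([-np.sin(a),np.cos(a),0]); Z=np.array([np.cos(a),np.sin(a),0])
    P=np.r_[ring(28,0),ring(28,110)]-[0,0,55]; return [P@np.array([X,[0,0,1],Z])+[p[0],p[1],49]]
def cyl(x,y,r,z0,z1): return np.r_[ring(r,z0),ring(r,z1)]+[x,y,0]
E
python3 - <<'E'
from h import *
R={c:env.capture(c) for c in("scene","top")}
def go(thing,px,parts,p0,cams=("scene","top")):
    ob={c:(R[c],contour(pick(c,thing,px[c])["region"])) for c in cams}
    for sel in [cams]+[(c,) for c in cams]:
        x,e=fit([ob[c] for c in sel],parts,p0);print(thing,sel,np.round(x,3),round(e,2))
go("beaker",dict(scene=(190,322),top=(460,241)),beaker,np.array([400,-180,1.6]))
go("drying_stand",dict(scene=(332,265),top=(301,228)),stand,np.array([400,100.]))
go("gift_box",dict(scene=(333,364),top=(371,137)),lambda p:[np.array([[p[0]+47*a*np.cos(p[2])-47*b*np.sin(p[2]),p[1]+47*a*np.sin(p[2])+47*b*np.cos(p[2]),z] for a in(-1,1) for b in(-1,1) for z in(0,38)])],np.array([590.,-40,.1]))
a=cv2.resize(R["scene"]["color"][280:370,140:260,::-1],None,fx=5,fy=5)
b=cv2.resize(R["top"]["color"][205:280,410:510,::-1],(600,450))
cv2.imwrite("pics/crop.png",cv2.resize(np.hstack([a,b]),(800,300)))
E
```

```text
beaker ('scene', 'top') [ 449.405 -264.795    1.201] 0.58
beaker ('scene',) [ 449.473 -266.1      4.337] 0.5
beaker ('top',) [ 449.563 -263.49     1.202] 0.48
drying_stand ('scene', 'top') [528.224  33.545] 0.69
drying_stand ('scene',) [528.785  33.529] 0.85
drying_stand ('top',) [527.807  33.428] 0.53
gift_box ('scene', 'top') [ 6.89906e+02 -1.34816e+02 -3.01000e-01] 1.22
gift_box ('scene',) [ 6.89326e+02 -1.34930e+02 -3.30000e-01] 1.48
gift_box ('top',) [ 6.90570e+02 -1.34777e+02 -2.86000e-01] 0.91
```

View pics/crop.png

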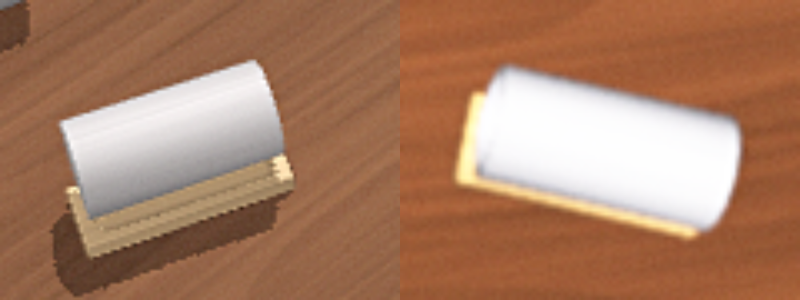

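The crop shows a plain steel cylinder lying on the light-wood cradle. Its mouth end is at upper right in the scene view (about 265,315 in full pixels) and on the left in the top view (428,235). Choice confirmed. Now I work out the poses.

```bash
cat >> h.py <<'E'
from scipy.spatial.transform import Rotation as Ro
C=np.array([449.4,-264.8,49.]); a0=1.201; M=np.array([np.cos(a0),np.sin(a0),0]); Zw=np.array([0,0,1.])
S=np.array([528.2,33.5,0]); TH=np.radians(35); OFF=18; ADV=24.
def Rgrasp(sgn=1):
    z=-Zw*np.cos(TH)+M*np.sin(TH); y=sgn*np.array([M[1],-M[0],0]); return np.c_[np.cross(y,z),y,z]
def Rfinal(h,sgn=1):
    A=Rgrasp(sgn); hv=np.array([np.cos(h),np.sin(h),0])
    # beaker rotation: M->-Z , -Z->hv
    F1=np.c_[M,-Zw,np.cross(M,-Zw)]; F2=np.c_[-Zw,hv,np.cross(-Zw,hv)]
    return F2@F1.T@A
def state(): 
    s=env.get_state(); q=s["tcp_rot"]; return s,np.array(s["tool_pos"]),Ro.from_quat([q[1],q[2],q[3],q[0]]).as_matrix()
def row(p,R,p0=None,R0=None):
    if p0 is None: _,p0,R0=state()
    return np.round(R0.T@(p-p0)/10,2).tolist(),np.round(Ro.from_matrix(R0.T@R).as_rotvec(),3).tolist()
def q56(R,q1,s):
    # R=Rz(q1)Ry(pitch)Rz(q5)*tool ; q5=yaw of tool z in arm plane
    v=Ro.from_euler("z",-q1).as_matrix()@R; z=v[:,2]; q5=np.arcsin(z[1]); pit=np.arctan2(-z[2],z[0])
    W=Ro.from_euler("yz",[pit,q5]).as_matrix(); x0=-W[:,2]*s; y0=W[:,1]*s
    return pit,q5,s*np.arctan2(v[:,1]@(-x0),v[:,1]@y0)*1.0
E
python3 - <<'E'
from h import *
G=C-OFF*M
s0,p,R=state()
for s in(1,-1):
  print("chk",np.round(q56(R,s0["q"][0],s),2))
  for sgn in(1,-1):
    A=Rgrasp(sgn); print(s,sgn,"grasp",np.round(q56(A,np.arctan2(G[1],G[0]),s),2))
    for h in(-10,-30,-45): print("  fin",h,np.round(q56(Rfinal(np.radians(h),sgn),np.arctan2(S[1],S[0])+.15,s),2))
A=Rgrasp(1); pg=G+ADV*A[:,2]
print("pre",np.round(pg-120*A[:,2]),"row",row(pg-120*A[:,2],A))
r=env.capture("top");
for px,z in(((316,291),7),((165,250),14),((301,222),99)):
    Rt=r["extrinsics"][:3,:3];o=-Rt.T@r["extrinsics"][:3,3];d=Rt.T@np.linalg.inv(r["K"])@[*px,1];print(px,np.round(o+d*(z-o[2])/d[2]))
E
```

```text
chk [1.57 0.   1.57]
1 1 grasp [1.71 0.6  1.98]
  fin -10 [ 0.65 -0.32  0.04]
  fin -30 [ 0.76 -0.58  0.11]
  fin -45 [ 0.91 -0.76  0.19]
1 -1 grasp [ 1.71  0.6  -1.17]
  fin -10 [ 0.65 -0.32 -3.1 ]
  fin -30 [ 0.76 -0.58 -3.04]
  fin -45 [ 0.91 -0.76 -2.95]
chk [1.57 0.   1.57]
-1 1 grasp [1.71 0.6  1.17]
  fin -10 [ 0.65 -0.32  3.1 ]
  fin -30 [ 0.76 -0.58  3.04]
  fin -45 [ 0.91 -0.76  2.95]
-1 -1 grasp [ 1.71  0.6  -1.98]
  fin -10 [ 0.65 -0.32 -0.04]
  fin -30 [ 0.76 -0.58 -0.11]
  fin -45 [ 0.91 -0.76 -0.19]
pre [ 423. -333.  128.] row ([-51.31, -68.77, 10.37], [-0.481, 0.477, 1.527])
(316, 291) [399.  19.   7.]
(165, 250) [519. 302.  14.]
(301, 222) [517.  28.  99.]
```

jog_arm(
  plan=[
    [-51.3,-68.8,3,-0.481,0.477,1.527,1],
    [-51.3,-68.8,3,-0.481,0.477,1.527,1],
    [-51.3,-68.8,3,-0.481,0.477,1.527,1],
    [-51.3,-68.8,3,-0.481,0.477,1.527,1],
    [-51.3,-68.8,3,-0.481,0.477,1.527,1],
    [-51.3,-68.8,3,-0.481,0.477,1.527,1],
    [-51.3,-68.8,3,-0.481,0.477,1.527,1],
    [-51.3,-68.8,3,-0.481,0.477,1.527,1],
    [-51.3,-68.8,3,-0.481,0.477,1.527,1],
    [-51.3,-68.8,3,-0.481,0.477,1.527,1],
    [-51.3,-68.8,3,-0.481,0.477,1.527,1],
    [-51.3,-68.8,3,-0.481,0.477,1.527,1],
    [-51.3,-68.8,3,-0.481,0.477,1.527,1],
    [-51.3,-68.8,3,-0.481,0.477,1.527,1],
    [-51.3,-68.8,3,-0.481,0.477,1.527,1],
    [-51.3,-68.8,3,-0.481,0.477,1.527,1],
    [-51.3,-68.8,3,-0.481,0.477,1.527,1],
    [-51.3,-68.8,3,-0.481,0.477,1.527,1],
    [-51.3,-68.8,3,-0.481,0.477,1.527,1],
    [-51.3,-68.8,3,-0.481,0.477,1.527,1],
  ],
)

```text
clock: 3.25
tool_pos: [422.8, -334.3, 200.1]
tcp_rot: [-0.171, 0.787, 0.538, 0.248]
contact_force: [-0.0, -0.1, -0.0]
gripper_width: 85.6
gripper_force: 0.0
```

```bash
python3 - <<'E'
from h import *
s,p,R=state(); print(np.round(p),np.round(s["q"],3)); A=Rgrasp(1); pg=C-OFF*M+ADV*A[:,2]
print("pre",row(pg-90*A[:,2],A),"grasp",row(pg,A))
E
```

```text
[ 423. -334.  200.] [-0.957  0.545  0.054  1.452  0.498  0.89 ]
pre ([-4.06, -0.02, 9.01], [-0.001, -0.001, -0.002]) grasp ([-4.06, -0.01, 18.01], [-0.001, -0.001, -0.002])
```

jog_arm(
  plan=[
    [-4.1,0,4,0,0,1.5,1],
    [-4.1,0,4,0,0,1.5,1],
    [-4.1,0,4,0,0,1.5,1],
    [-4.1,0,4,0,0,1.5,1],
    [-4.1,0,4,0,0,1.5,1],
    [-4.1,0,4,0,0,1.5,1],
    [-4.1,0,4,0,0,1.5,1],
    [-4.1,0,4,0,0,1.5,1],
    [-4.1,0,4,0,0,1.5,1],
    [-4.1,0,4,0,0,1.5,1],
    [-4.1,0,4,0,0,3.14,1],
    [-4.1,0,4,0,0,3.14,1],
    [-4.1,0,4,0,0,3.14,1],
    [-4.1,0,4,0,0,3.14,1],
    [-4.1,0,4,0,0,3.14,1],
    [-4.1,0,4,0,0,3.14,1],
    [-4.1,0,4,0,0,3.14,1],
    [-4.1,0,4,0,0,3.14,1],
    [-4.1,0,4,0,0,3.14,1],
    [-4.1,0,4,0,0,3.14,1],
  ],
)

```text
clock: 5.25
tool_pos: [358.3, -368.6, 147.2]
tcp_rot: [-0.391, 0.715, -0.567, -0.114]
contact_force: [0.1, -0.1, -0.6]
gripper_width: 85.5
gripper_force: 0.0
```

```bash
python3 - <<'E'
from h import *
s,p,R=state(); print(np.round(p),np.round(s["q"],3)); A=Rgrasp(-1); pg=C-OFF*M+ADV*A[:,2]
print("pre",row(pg-60*A[:,2],A),"grasp",row(pg,A),pg)
E
```

```text
[ 358. -369.  147.] [-1.143  0.728  0.079  1.576  0.572  3.141]
pre ([1.83, -4.34, 11.42], [-0.081, 0.218, 0.601]) grasp ([2.91, -3.5, 17.26], [-0.081, 0.218, 0.601]) [ 447.86966446 -268.74794008   29.34035094]
```

```bash
python3 - <<'E'
from h import *
s,p,R=state()
Q=[[1.211,.26,-.138,1.173,0,1.571],[-.957,.545,.054,1.452,.498,.89],s["q"]]
Rs=[Ro.from_quat([.179,.984,0,0]).as_matrix(),Ro.from_quat([.787,.538,.248,-.171]).as_matrix(),R]
for sg in(1,-1):
  for q,r in zip(Q,Rs): print(sg,np.round(q56(r,q[0],sg),3),np.round(q[1]-q[2]+q[3],3),np.round(q[4:],3))
# generic frame: Rz(q1)Ry(q2-q3+q4)Rz(q5)·T·Rz(q6*sg)·
  for q,r in zip(Q,Rs):
    W=Ro.from_euler("zyz",[0,0,0]).as_matrix()
    W=Ro.from_euler("z",q[0]).as_matrix()@Ro.from_euler("y",q[1]-q[2]+q[3]).as_matrix()@Ro.from_euler("z",q[4]).as_matrix()
    B=W.T@r; print(np.round(B,2).tolist(), np.arctan2(B[2,1],B[1,1]))
E
```

```text
1 [1.571 0.    1.571] 1.571 [0.    1.571]
1 [1.943 0.498 1.476] 1.943 [0.498 0.89 ]
1 [ 2.225  0.572 -2.6  ] 2.225 [0.572 3.141]
[[-0.0, -0.0, 1.0], [1.0, -0.0, 0.0], [0.0, 1.0, 0.0]] 1.5708858584666803
[[0.0, -0.0, 1.0], [0.78, 0.63, -0.0], [-0.63, 0.78, 0.0]] 0.8896299077205334
[[0.0, -0.0, 1.0], [0.0, -1.0, 0.0], [1.0, 0.0, -0.0]] 3.140751053305157
-1 [1.571 0.    1.571] 1.571 [0.    1.571]
-1 [1.943 0.498 1.665] 1.943 [0.498 0.89 ]
-1 [ 2.225  0.572 -0.542] 2.225 [0.572 3.141]
[[-0.0, -0.0, 1.0], [1.0, -0.0, 0.0], [0.0, 1.0, 0.0]] 1.5708858584666803
[[0.0, -0.0, 1.0], [0.78, 0.63, -0.0], [-0.63, 0.78, 0.0]] 0.8896299077205334
[[0.0, -0.0, 1.0], [0.0, -1.0, 0.0], [1.0, 0.0, -0.0]] 3.140751053305157
```

```bash
cat >> h.py <<'E'
def q456(R,q1):
    v=Ro.from_euler("z",-q1).as_matrix()@R; z=v[:,2]; q5=np.arcsin(z[1]); pit=np.arctan2(-z[2],z[0])
    B=(Ro.from_euler("y",pit)*Ro.from_euler("z",q5)).as_matrix().T@v
    return pit,q5,np.arctan2(B[2,1],B[1,1])
def solve(p,R,d):
    w=p-d*R[:,2]; q1=np.arctan2(w[1],w[0]); return np.round(np.r_[q1,q456(R,q1)],3)
E
python3 - <<'E'
from h import *
s,p,R=state(); q1=s["q"][0]
n=np.array([-np.sin(q1),np.cos(q1),0]); d=(p@n)/(R[:,2]@n); print("d",d,solve(p,R,d),np.round(s["q"],3))
for sgn in(1,-1):
    A=Rgrasp(sgn); pg=C-OFF*M+ADV*A[:,2]; print(sgn,"grasp",solve(pg,A,d),solve(pg-100*A[:,2],A,d),"row pre/grasp",row(pg-100*A[:,2],A),row(pg,A))
    for h in(0,-20,-40):
        F=Rfinal(np.radians(h),sgn); g=S+[0,0,14+110-37.]; print(h,solve(g+ADV*F[:,2],F,d),solve(g+ADV*F[:,2]+[0,0,120],F,d))
E
```

```text
d 320.3999999999999 [-1.143  2.225  0.572  3.141] [-1.143  0.728  0.079  1.576  0.572  3.141]
1 grasp [-0.857  1.887  0.532  0.997] [-0.94   1.932  0.504  0.907] row pre/grasp ([1.11, -4.89, 7.52], [-0.285, -0.106, -2.524]) ([2.91, -3.5, 17.26], [-0.285, -0.106, -2.524])
0 [ 0.117  0.614 -0.096  0.067] [ 0.117  0.614 -0.096  0.067]
-20 [ 0.37   0.75  -0.57   0.466] [ 0.37   0.75  -0.57   0.466]
-40 [ 0.506  1.097 -0.871  0.981] [ 0.506  1.097 -0.871  0.981]
-1 grasp [-0.857  1.887  0.532 -2.145] [-0.94   1.932  0.504 -2.235] row pre/grasp ([1.11, -4.89, 7.52], [-0.081, 0.218, 0.601]) ([2.91, -3.5, 17.26], [-0.081, 0.218, 0.601])
0 [ 0.117  0.614 -0.096 -3.074] [ 0.117  0.614 -0.096 -3.074]
-20 [ 0.37   0.75  -0.57  -2.676] [ 0.37   0.75  -0.57  -2.676]
-40 [ 0.506  1.097 -0.871 -2.161] [ 0.506  1.097 -0.871 -2.161]
```

jog_arm(
  plan=[
    [0,-2,0,-0.285,-0.106,-2.524,1],
    [0,-2,0,-0.285,-0.106,-2.524,1],
    [0,-2,0,-0.285,-0.106,-2.524,1],
    [0,-2,0,-0.285,-0.106,-2.524,1],
    [0,-2,0,-0.285,-0.106,-2.524,1],
    [0,-2,0,-0.285,-0.106,-2.524,1],
    [0,-2,0,-0.285,-0.106,-2.524,1],
    [0,-2,0,-0.285,-0.106,-2.524,1],
    [0,-2,0,-0.285,-0.106,-2.524,1],
    [0,-2,0,-0.285,-0.106,-2.524,1],
    [1,-4.9,5,-0.285,-0.106,-2.524,1],
    [1,-4.9,5,-0.285,-0.106,-2.524,1],
    [1,-4.9,5,-0.285,-0.106,-2.524,1],
    [1,-4.9,5,-0.285,-0.106,-2.524,1],
    [1,-4.9,5,-0.285,-0.106,-2.524,1],
    [1,-4.9,5,-0.285,-0.106,-2.524,1],
    [1,-4.9,5,-0.285,-0.106,-2.524,1],
    [1,-4.9,5,-0.285,-0.106,-2.524,1],
    [1,-4.9,5,-0.285,-0.106,-2.524,1],
    [1,-4.9,5,-0.285,-0.106,-2.524,1],
  ],
)

```text
clock: 7.25
tool_pos: [420.2, -339.7, 128.1]
tcp_rot: [-0.17, 0.787, 0.539, 0.247]
contact_force: [0.1, 0.2, 0.5]
gripper_width: 85.2
gripper_force: 0.0
```

```bash
cat >> h.py <<'E'
D=320.4
E
python3 - <<'E'
from h import *
s,p,R=state(); print(np.round(p),np.round(s["q"],3)); A=Rgrasp(1); pg=C-OFF*M+ADV*A[:,2]
print("pre",row(pg-70*A[:,2],A),"grasp",row(pg,A),pg)
Q=[[1.211,.26,-.138],[-.957,.545,.054],[-1.143,.728,.079],s["q"][:3]]
P=[[184.8,491.4,231.3],[422.8,-334.3,200.1],[358.3,-368.6,147.2],p]
RR=[Ro.from_quat([.179,.984,0,0]),Ro.from_quat([.787,.538,.248,-.171]),Ro.from_quat([.715,-.567,-.114,-.391]),Ro.from_matrix(R)]
W=[np.array(a)-D*b.as_matrix()[:,2] for a,b in zip(P,RR)]
w=[(np.hypot(a[0],a[1]),a[2]) for a in W]
def f(x,q): return x[0]*np.sin(q[1])+x[1]*np.cos(q[1]-q[2])+x[2]+x[4]*np.sin(q[1]-q[2]), x[3]+x[0]*np.cos(q[1])-x[1]*np.sin(q[1]-q[2])+x[4]*np.cos(q[1]-q[2])
r=least_squares(lambda x:np.ravel([np.subtract(f(x,q),v) for q,v in zip(Q,w)]),[400,400,0,200,0]); print(np.round(r.x),np.round(r.fun,1))
for h in(10,0,-10,-20,-30):
  F=Rfinal(np.radians(h),1)
  for up in(0,120):
    t=S+[0,0,87+up]+ADV*F[:,2]; k=solve(t,F,D); v=t-D*F[:,2]; v=(np.hypot(v[0],v[1]),v[2])
    g=least_squares(lambda a:np.subtract(f(r.x,[0,*a]),v),[.2,0]); print(h,up,np.round(v),k,"q2,q3",np.round(g.x,2),"q4",round(k[1]-g.x[0]+g.x[1],2),round(g.cost,2))
E
```

```text
[ 420. -340.  128.] [-0.965  0.6   -0.043  1.301  0.494  0.881]
pre ([0.59, 0.02, 5.45], [-0.0, 0.002, -0.0]) grasp ([0.6, 0.02, 12.45], [-0.0, 0.002, -0.0]) [ 447.86966446 -268.74794008   29.34035094]
[367. 423. -10. 234. 135.] [ 1.6 -2.9 -2.2  4.7  5.2 -1.8 -4.6 -0. ]
10 0 [289. 257.] [-0.03   0.621  0.167 -0.118] q2,q3 [ 0.05 -1.14] q4 -0.57 0.0
10 120 [289. 377.] [-0.03   0.621  0.167 -0.118] q2,q3 [-0.25 -1.06] q4 -0.19 0.0
0 0 [287. 257.] [ 0.117  0.614 -0.096  0.067] q2,q3 [ 0.04 -1.15] q4 -0.58 0.0
0 120 [287. 377.] [ 0.117  0.614 -0.096  0.067] q2,q3 [-0.26 -1.06] q4 -0.19 0.0
-10 0 [299. 257.] [ 0.256  0.657 -0.349  0.258] q2,q3 [ 0.07 -1.12] q4 -0.53 0.0
-10 120 [299. 377.] [ 0.256  0.657 -0.349  0.258] q2,q3 [-0.22 -1.03] q4 -0.16 0.0
-20 0 [322. 257.] [ 0.37   0.75  -0.57   0.466] q2,q3 [ 0.13 -1.05] q4 -0.43 0.0
-20 120 [322. 377.] [ 0.37   0.75  -0.57   0.466] q2,q3 [-0.15 -0.97] q4 -0.08 0.0
-30 0 [354. 257.] [ 0.453  0.897 -0.746  0.704] q2,q3 [ 0.2  -0.97] q4 -0.27 0.0
-30 120 [354. 377.] [ 0.453  0.897 -0.746  0.704] q2,q3 [-0.05 -0.89] q4 0.06 0.0
```

jog_arm(
  plan=[
    [0.6,0,3,0,0,0,1],
    [0.6,0,6,0,0,0,1],
    [0.6,0,8,0,0,0,1],
    [0.6,0,10,0,0,0,1],
    [0.6,0,11.5,0,0,0,1],
    [0.6,0,12.4,0,0,0,1],
    [0.6,0,12.4,0,0,0,1],
    [0.6,0,12.4,0,0,0,1],
    [0.6,0,12.4,0,0,0,1],
  ],
)

```text
clock: 8.15
tool_pos: [448.1, -270.2, 30.1]
tcp_rot: [-0.168, 0.787, 0.539, 0.248]
contact_force: [-0.7, 0.2, 0.1]
gripper_width: 85.3
gripper_force: 0.0
```

```bash
python3 - <<'E'
from h import *
a=env.capture("scene")["color"][250:370,100:260,::-1];b=env.capture("top")["color"][180:300,400:560,::-1]
cv2.imwrite("pics/g.png",cv2.resize(np.hstack([a,b]),(800,300)))
s,p,R=state();print(p)
E
```

```text
[ 447.97297579 -270.21648766   30.13480149]
```

View pics/g.png

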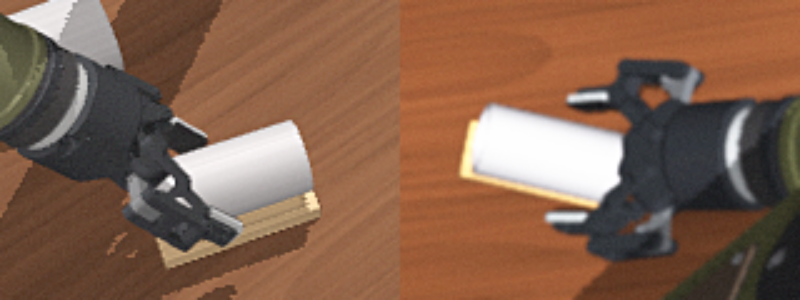

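The fingers straddle the beaker with a gap on both sides: pads at about (145,333) and (140,303) in the scene view, the mouth end free. Closing now.

jog_arm(
  plan=[
    [0,0,0,0,0,0,0.5],
    [0,0,0,0,0,0,0.3],
    [0,0,0,0,0,0,0.3],
    [0,0,0,0,0,0,0.3],
    [0,0,0,0,0,0,0.3],
    [0,0,0,0,0,0,0.3],
    [0,0,0,0,0,0,0.3],
    [0,0,0,0,0,0,0.3],
  ],
  force=60,
)

```text
clock: 9.05
tool_pos: [448.9, -270.4, 30.3]
tcp_rot: [-0.168, 0.787, 0.54, 0.248]
contact_force: [1.9, -3.8, 4.6]
gripper_width: 55.3
gripper_force: 63.0
```

jog_arm(
  plan=[
    [1.2,0,-1.6,0,0,0,0.3],
    [2.9,0,-4.1,0,0,0,0.3],
    [5.2,0,-7.4,0,0,0,0.3],
    [7.5,0,-10.6,0,0,0,0.3],
    [9.2,0,-13.1,0,0,0,0.3],
    [11.5,0,-16.4,0,0,0,0.3],
    [11.5,0,-16.4,0,0,0,0.3],
    [11.5,0,-16.4,0,0,0,0.3],
    [11.5,0,-16.4,0,0,0,0.3],
  ],
)

```text
clock: 9.95
tool_pos: [446.6, -268.0, 228.0]
tcp_rot: [-0.171, 0.787, 0.539, 0.247]
contact_force: [0.0, 0.8, -2.8]
gripper_width: 55.1
gripper_force: 64.0
```

```bash
python3 - <<'E'
from h import *
s,p,R=state();print(p,s["gripper_width"],s["gripper_force"],np.round(s["contact_force"],1))
F=Rfinal(np.radians(-30)); t=S+[0,0,87+150]+ADV*F[:,2]; print(t,row(t,F))
rv=Ro.from_matrix(R.T@F).as_rotvec()
for f in np.linspace(0,1,9):
    Q=R@Ro.from_rotvec(f*rv).as_matrix(); x=p+f*(t-p); m=Q@Rgrasp().T@M; g=x-ADV*Q[:,2]
    print(np.round(x),np.round(solve(x,Q,D),2),"mouth",np.round(g+73*m))
E
```

```text
[ 446.56261086 -268.04275836  227.96418431] 55.089773130617495 63.99675138294697 [ 0.   0.8 -2.8]
[545.22575552  23.67017547 223.23416553] ([24.95, -1.3, 18.01], [-0.272, -1.28, -1.523])
[ 447. -268.  228.] [-0.86  1.89  0.53  1.  ] mouth [ 468. -213.  248.]
[ 459. -232.  227.] [-0.74  1.7   0.44  1.  ] mouth [ 471. -171.  237.]
[ 471. -195.  227.] [-0.6   1.52  0.33  1.01] mouth [ 475. -133.  224.]
[ 484. -159.  226.] [-0.44  1.36  0.19  1.01] mouth [479. -98. 212.]
[ 496. -122.  226.] [-0.25  1.22  0.02  1.01] mouth [485. -67. 199.]
[508. -86. 225.] [-0.06  1.12 -0.17  0.99] mouth [493. -39. 187.]
[521. -49. 224.] [ 0.13  1.04 -0.38  0.94] mouth [502. -13. 177.]
[533. -13. 224.] [ 0.31  0.98 -0.57  0.85] mouth [514.  11. 169.]
[545.  24. 223.] [ 0.45  0.9  -0.75  0.7 ] mouth [528.  33. 164.]
```

jog_arm(
  plan=[
    [1.5,0.1,1,-0.02,-0.1,-0.12,0.3],
    [3,0.3,2.2,-0.05,-0.22,-0.26,0.3],
    [4.5,0.4,3.3,-0.07,-0.32,-0.38,0.3],
    [6,0.5,4.4,-0.09,-0.41,-0.49,0.3],
    [7.5,0.6,5.5,-0.11,-0.51,-0.61,0.3],
    [9,0.8,6.6,-0.13,-0.61,-0.73,0.3],
    [10.5,0.9,7.7,-0.15,-0.71,-0.85,0.3],
    [12,1,8.7,-0.17,-0.82,-0.97,0.3],
    [13.5,1.1,9.8,-0.195,-0.92,-1.09,0.3],
    [15,1.3,10.9,-0.22,-1.02,-1.22,0.3],
    [16.5,1.4,12,-0.24,-1.12,-1.34,0.3],
    [18,1.5,13.1,-0.26,-1.22,-1.45,0.3],
    [18.8,1.6,13.7,-0.272,-1.28,-1.523,0.3],
    [18.8,1.6,13.7,-0.272,-1.28,-1.523,0.3],
    [18.8,1.6,13.7,-0.272,-1.28,-1.523,0.3],
    [18.8,1.6,13.7,-0.272,-1.28,-1.523,0.3],
    [18.8,1.6,13.7,-0.272,-1.28,-1.523,0.3],
    [18.8,1.6,13.7,-0.272,-1.28,-1.523,0.3],
  ],
)

```text
clock: 11.75
tool_pos: [547.2, -58.0, 225.8]
tcp_rot: [0.448, 0.23, 0.856, -0.12]
contact_force: [-0.4, -0.3, -1.9]
gripper_width: 55.2
gripper_force: 64.1
```

```bash
python3 - <<'E'
from h import *
s,p,R=state();print(p,np.round(s["q"],2),s["gripper_width"])
F=Rfinal(np.radians(-30)); t=S+[0,0,87+150]+ADV*F[:,2]; print(row(t,F),row(t-[0,80,0],F))
# fit the held beaker: params = offset of bottom-centre in xy,z and tilt
def hb(q): # mouth x,y,z ; tilt ax, ay
    Q=Ro.from_rotvec([q[3],q[4],0]).as_matrix(); return [(np.r_[ring(28,0),ring(28,110)])@Q.T+q[:3]]
g=p-ADV*R[:,2]; m0=np.array([*g[:2],g[2]-73,.01,.01]); obs=[];vis=[]
for c in("scene","top"):
    r=env.capture(c); px=proj(r,(g-[0,0,15])[None])[0]; d=pick(c,"beaker",px); print(c,px,d["rect"],d["conf"])
    obs.append((r,contour(d["region"]))); im=r["color"][:,:,::-1].copy()
    cv2.drawContours(im,[cv2.convexHull(proj(r,hb(m0)[0]).astype(np.int32))],-1,(0,0,255),1)
    cv2.drawContours(im,[contour(d["region"]).reshape(-1,1,2)],-1,(0,255,0),1)
    u,v=map(int,px); vis.append(cv2.resize(im[max(v-75,0):max(v-75,0)+150,u-100:u+100],(400,300)))
print("expected",m0)
cv2.imwrite("pics/h.png",np.hstack(vis))
E
```

```text
[547.17292764 -57.98791084 225.82150796] [ 0.23 -0.03 -1.04 -0.25 -0.6   0.49] 55.179209100818234
([2.65, 6.97, -3.35], [-0.001, 0.004, -0.002]) ([0.36, 0.05, -0.06], [-0.001, 0.004, -0.002])
scene [305.40303951 212.57390046] [290.5, 182.7, 30.5, 62.9] 0.94
top [344.18579112 188.81485978] [325.4, 159.6, 42.0, 45.7] 0.7
expected [ 5.30107931e+02 -4.81055196e+01  1.66500844e+02  1.00000000e-02
  1.00000000e-02]
```

View pics/h.png

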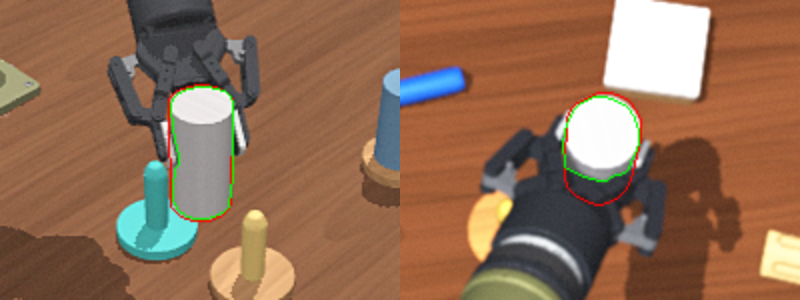

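The beaker hangs mouth down in the grasp: scene centre (305,212), closed end up, and the predicted outline agrees to about 1 px. A quick refinement before lowering.

```bash
python3 - <<'E'
from h import *
s,p,R=state()
def hb(q):
    Q=Ro.from_rotvec([q[3],q[4],0]).as_matrix(); return [(np.r_[ring(28,0),ring(28,110)])@Q.T+q[:3]]
g=p-ADV*R[:,2]; m0=np.array([*g[:2],g[2]-73,.01,.01]); obs=[]
for c in("scene","top"):
    r=env.capture(c); k=contour(pick(c,"beaker",proj(r,(g-[0,0,15])[None])[0])["region"])
    h=cv2.convexHull(proj(r,hb(m0)[0]).astype(np.float32))
    obs.append((r,np.array([q for q in k if abs(cv2.pointPolygonTest(h,(float(q[0]),float(q[1])),True))<3])))
    print(len(k),len(obs[-1][1]))
print(np.round(m0,2)); x,e=fit(obs,hb,m0); print(np.round(x,3),e)
d=np.array([S[0]-x[0],S[1]-x[1],0]); print("d",d,"tool cm",np.round(R.T@d/10,2),"up/cm",np.round(R.T@[0,0,1],3))
E
```

```text
168 159
114 73
[ 5.2969e+02 -4.8040e+01  1.6626e+02  1.0000e-02  1.0000e-02]
[ 5.26403e+02 -4.31110e+01  1.63116e+02  3.10000e-02  2.10000e-02] 0.6106243239411095
d [ 1.79654341 76.61070254  0.        ] tool cm [ 2.1   6.72 -3.03] up/cm [-0.822  0.001 -0.57 ]
```

jog_arm(
  plan=[
    [0.5,1.4,-0.6,0,0,0,0.3],
    [1,2.8,-1.3,0,0,0,0.3],
    [1.5,4.2,-2,0,0,0,0.3],
    [1.9,5.5,-2.6,0,0,0,0.3],
    [2.2,6.4,-3,0,0,0,0.3],
    [2.4,6.85,-3.2,0,0,0,0.3],
    [2.4,6.85,-3.2,0,0,0,0.3],
    [2.4,6.85,-3.2,0,0,0,0.3],
    [2.4,6.85,-3.2,0,0,0,0.3],
  ],
)

```text
clock: 13.05
tool_pos: [545.8, 21.0, 223.4]
tcp_rot: [0.447, 0.23, 0.856, -0.121]
contact_force: [-0.6, 0.7, -2.5]
gripper_width: 55.3
gripper_force: 64.2
```

```bash
python3 - <<'E'
from h import *
s,p,R=state(); print(p); g=p-ADV*R[:,2]
def hb(q):
    Q=Ro.from_rotvec([q[3],q[4],0]).as_matrix(); return [(np.r_[ring(28,0),ring(28,110)])@Q.T+q[:3]]
m0=np.array([*g[:2],g[2]-73,.01,.01]); obs=[];vis=[]
for c in("scene","top"):
    r=env.capture(c); px=proj(r,(g-[0,0,15])[None])[0]; k=contour(pick(c,"beaker",px)["region"])
    h=cv2.convexHull(proj(r,hb(m0)[0]).astype(np.float32))
    obs.append((r,np.array([q for q in k if abs(cv2.pointPolygonTest(h,(float(q[0]),float(q[1])),True))<3])))
    u,v=map(int,px); vis.append(cv2.resize(r["color"][v-60:v+90,u-100:u+100,::-1],(400,300)))
x,e=fit(obs,hb,m0); print(np.round(m0,1),np.round(x,3),e)
ax=proj(obs[0][0],np.array([[*S[:2],99],[*S[:2],14]])); print(ax)
print("up/cm",np.round(R.T@[0,0,1],3))
cv2.imwrite("pics/i.png",np.hstack(vis))
E
```

```text
[545.81915614  21.02716961 223.4134985 ]
[528.8  30.9 164.1   0.    0. ] [5.26152e+02 3.54650e+01 1.61779e+02 3.40000e-02 1.60000e-02] 0.6489258151917029
[[332.53539867 242.9351545 ]
 [331.06844429 273.08591003]]
up/cm [-0.821 -0.001 -0.57 ]
```

View pics/i.png

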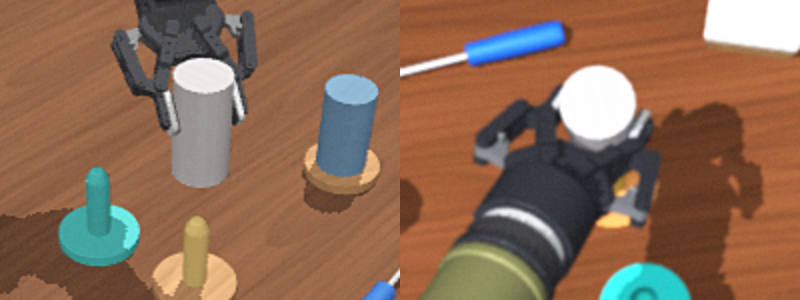

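The beaker is above the brass post (post tip at about (332,243) full pixels, rim above it), well centred to within 3 mm. Lowering in steps.

jog_arm(
  plan=[
    [0.8,0,0.6,0,0,0,0.3],
    [2.1,0,1.4,0,0,0,0.3],
    [3.3,0,2.3,0,0,0,0.3],
    [4.1,0,2.9,0,0,0,0.3],
    [4.9,0,3.4,0,0,0,0.3],
    [5.7,0,4,0,0,0,0.3],
    [6.6,0,4.6,0,0,0,0.3],
    [7.4,0,5.1,0,0,0,0.3],
    [8.2,0,5.7,0,0,0,0.3],
    [9,0,6.3,0,0,0,0.3],
    [9.9,0,6.8,0,0,0,0.3],
    [10.7,0,7.4,0,0,0,0.3],
    [11.1,0,7.7,0,0,0,0.3],
    [11.1,0,7.7,0,0,0,0.3],
    [11.1,0,7.7,0,0,0,0.3],
  ],
)

```text
clock: 14.75
tool_pos: [546.4, 21.7, 88.7]
tcp_rot: [0.448, 0.23, 0.856, -0.12]
contact_force: [0.6, 0.1, -3.1]
gripper_width: 55.4
gripper_force: 64.2
```

No contact so far. Mouth is about 13–15 mm above the base; fine steps next.

jog_arm(
  plan=[
    [0.25,0,0.17,0,0,0,0.3],
    [0.5,0,0.34,0,0,0,0.3],
    [0.74,0,0.51,0,0,0,0.3],
    [0.9,0,0.63,0,0,0,0.3],
    [0.9,0,0.63,0,0,0,0.3],
  ],
)

```text
clock: 15.25
tool_pos: [545.9, 21.6, 77.1]
tcp_rot: [0.447, 0.23, 0.856, -0.12]
contact_force: [-0.7, -0.4, -2.2]
gripper_width: 55.4
gripper_force: 64.2
```

jog_arm(
  plan=[
    [0.08,0,0.06,0,0,0,0.3],
    [0.16,0,0.11,0,0,0,0.3],
    [0.16,0,0.11,0,0,0,0.3],
  ],
)

```text
clock: 15.55
tool_pos: [546.1, 21.7, 75.5]
tcp_rot: [0.448, 0.23, 0.856, -0.12]
contact_force: [1.0, 0.7, -2.1]
gripper_width: 55.6
gripper_force: 64.2
```

jog_arm(
  plan=[
    [0.08,0,0.06,0,0,0,0.3],
    [0.08,0,0.06,0,0,0,0.3],
  ],
)

```text
clock: 15.75
tool_pos: [546.1, 21.6, 74.5]
tcp_rot: [0.448, 0.23, 0.856, -0.12]
contact_force: [0.4, -0.2, -2.0]
gripper_width: 55.6
gripper_force: 64.2
```

jog_arm(
  plan=[
    [0.08,0,0.06,0,0,0,0.3],
    [0.08,0,0.06,0,0,0,0.3],
  ],
)

```text
clock: 15.95
tool_pos: [546.1, 21.6, 73.5]
tcp_rot: [0.448, 0.23, 0.856, -0.12]
contact_force: [-0.5, -0.3, -2.1]
gripper_width: 55.5
gripper_force: 64.2
```

jog_arm(
  plan=[
    [0.08,0,0.06,0,0,0,0.3],
    [0.08,0,0.06,0,0,0,0.3],
  ],
)

```text
clock: 16.15
tool_pos: [546.5, 21.6, 72.9]
tcp_rot: [0.448, 0.23, 0.856, -0.12]
contact_force: [-0.4, 0.1, -0.1]
gripper_width: 55.6
gripper_force: 64.3
```

jog_arm(
  plan=[
    [0.08,0,0.06,0,0,0,0.3],
    [0.08,0,0.06,0,0,0,0.3],
  ],
)

```text
clock: 16.35
tool_pos: [546.9, 21.3, 72.9]
tcp_rot: [0.449, 0.23, 0.855, -0.12]
contact_force: [-4.0, 2.2, 6.0]
gripper_width: 55.3
gripper_force: 64.6
```

Contact: the base now carries the beaker (+6 N). Opening gradually, then backing out along the fingers.

jog_arm(
  plan=[
    [0,0,0,0,0,0,0.62],
    [0,0,0,0,0,0,0.68],
    [0,0,0,0,0,0,0.75],
    [0,0,0,0,0,0,0.85],
    [0,0,0,0,0,0,1],
    [0,0,0,0,0,0,1],
    [0,0,0,0,0,0,1],
    [0,0,0,0,0,0,1],
  ],
  force=20,
)

```text
clock: 17.15
tool_pos: [546.2, 21.6, 71.6]
tcp_rot: [0.448, 0.23, 0.856, -0.12]
contact_force: [0.6, 0.1, 0.4]
gripper_width: 85.5
gripper_force: 0.0
```

```bash
python3 - <<'E'
from h import *
a=env.capture("scene")["color"][180:300,250:410,::-1];b=env.capture("top")["color"][150:300,220:420,::-1]
cv2.imwrite("pics/j.png",np.hstack([cv2.resize(a,(400,300)),cv2.resize(b,(400,300))]))
E
```

```text
(no output)
```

View pics/j.png

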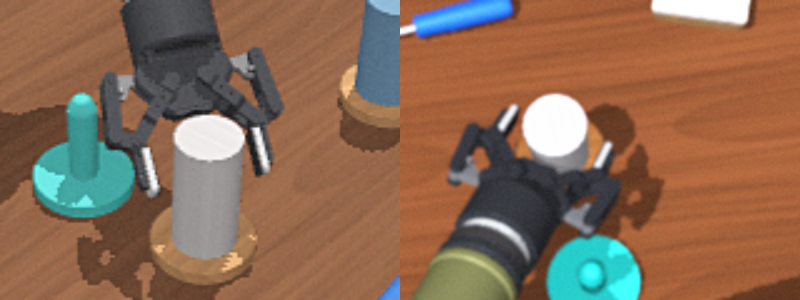

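The beaker stands upright on the wooden base at scene (333,255), with the fingers clear on both sides. Backing out.

jog_arm(
  plan=[
    [0,0,-1,0,0,0,1],
    [0,0,-2.5,0,0,0,1],
    [0,0,-4,0,0,0,1],
    [0,0,-5.5,0,0,0,1],
    [0,0,-7,0,0,0,1],
    [0,0,-8.5,0,0,0,1],
    [-2,0,-10,0,0,0,1],
    [-5,0,-12,0,0,0,1],
    [-7,0,-13,0,0,0,1],
    [-7,0,-13,0,0,0,1],
    [-7,0,-13,0,0,0,1],
    [-7,0,-13,0,0,0,1],
    [-7,0,-13,0,0,0,1],
  ],
)

```text
clock: 18.55
tool_pos: [487.4, 54.5, 201.5]
tcp_rot: [0.447, 0.229, 0.856, -0.121]
contact_force: [-0.0, -0.2, -0.5]
gripper_width: 85.2
gripper_force: 0.0
```

```bash
python3 - <<'E'
from h import *
obs=[]
for c in("scene","top"):
    r=env.capture(c); px=proj(r,(S+[0,0,70])[None])[0]; obs.append((r,contour(pick(c,"beaker",px)["region"])))
def hb(q):
    Q=Ro.from_rotvec([q[3],q[4],0]).as_matrix(); return [(np.r_[ring(28,0),ring(28,110)])@Q.T+q[:3]]
x,e=fit(obs,hb,np.array([*S[:2],14,.01,.01])); print(np.round(x,3),e)
s,p,R=state(); print(p,np.round(s["q"],2),np.abs(s["joint_velocities"]).max())
E
```

```text
[ 314.017 -334.166  124.518   -1.07     0.833] 70.94813719666035
[488.01207589  54.8658788  202.32778087] [ 0.62  0.01 -1.01  0.02 -0.85  0.9 ] 0.006999102543885259
```

```bash
python3 - <<'E'
from h import *
vis=[]
for c in("scene","top"):
    r=env.capture(c); im=r["color"][:,:,::-1].copy()
    cv2.drawContours(im,[cv2.convexHull(proj(r,cyl(*S[:2],28,14,124)).astype(np.int32))],-1,(0,0,255),1)
    print(c,[(round(d["conf"],2),np.round(d["rect"]).tolist()) for d in env.cut_out(c,"beaker")])
    u,v=map(int,proj(r,(S+[0,0,70])[None])[0]); vis.append(cv2.resize(im[v-75:v+75,u-100:u+100],(400,300)))
cv2.imwrite("pics/k.png",np.hstack(vis))
E
```

```text
scene [(0.75, [321.0, 228.0, 28.0, 58.0]), (0.6, [64.0, 244.0, 87.0, 61.0]), (0.46, [315.0, 260.0, 38.0, 32.0])]
top [(0.98, [282.0, 198.0, 33.0, 47.0]), (0.88, [458.0, 337.0, 101.0, 54.0])]
```

View pics/k.png

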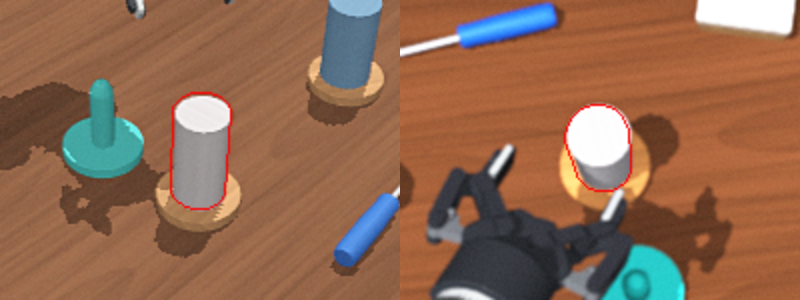

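The seated outline (red, scene centre 335,257) matches the beaker in both views: upright, rim on the base, gripper clear.

```bash
python3 -c "
from station import env
print(env.sign_off())"
```

```text
the job is handed in; nothing more can be done
None
```

The steel beaker is upside down over the free brass post with its rim flat on the wooden base, released at rest with the arm clear; the job is handed in at about 19 s on the robot's clock, and no verdict was returned.

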